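Find the rattling parts case

TASK

First push the open kit drawer fully home so that it clears the hand-over mat in front of it. Then shake or tip the three sealed parts cases to find the one with a loose part rattling inside, and finish holding that case in the gripper, level and still, centred 15 to 20 cm above the middle of the mat. The other two cases must lie flat on the counter, away from the mat; never throw or drop a case, and leave the tape, cutter and nozzle alone.

Things in the scene. Friction and masses are not known exactly. Their poses are not given: they have to be found in the camera images.
- kit_unit_drawer0 (a joint): Sliding drawer of the kit unit, m: 0 is fully home at its stop, positive is how far it stands open (toward the robot). Slides with light friction (about 3 N) and stays where it is left.
- kit_unit_drawer0_handle (a point): Middle of the drawer's bar handle, which runs level (along the unit's y), 100 mm long, 35 mm in front of the drawer's face; moves with the drawer. Push it or the drawer's face toward the unit's +x.
- kit_unit: Fixed low drawer unit, 200 (x) x 180 (y) x 100 (z) mm, grey with a blue drawer front. Origin: centre of its underside; its front faces its own -x, and the drawer slides out along -x.
- mat: Fixed thin black hand-over mat with a yellow border line, 100 (x) x 160 (y) x 4 mm, on the counter just in front of the kit unit. Origin: centre of its underside.
- case_a: One of three look-alike sealed cases (0.4 to 0.6 kg; blue base, grey lid, latch on the -x end), 130 (x) x 56 (y) x 45 (z) mm, flat on the counter; origin: underside centre. Grasp across the 56 mm. Two hold a tight pack; in one an unseen 0.3 kg ball rolls lengthwise (x), 47 mm either way, when jerked or tipped 10 degrees or more, and stays there once level: held mid-length, wrist moment +-0.13 N m.
- case_b: One of three look-alike sealed cases (0.4 to 0.6 kg; blue base, grey lid, latch on the -x end), 130 (x) x 56 (y) x 45 (z) mm, flat on the counter; origin: underside centre. Grasp across the 56 mm. Two hold a tight pack; in one an unseen 0.3 kg ball rolls lengthwise (x), 47 mm either way, when jerked or tipped 10 degrees or more, and stays there once level: held mid-length, wrist moment +-0.13 N m.
- case_c: One of three look-alike sealed cases (0.4 to 0.6 kg; blue base, grey lid, latch on the -x end), 130 (x) x 56 (y) x 45 (z) mm, flat on the counter; origin: underside centre. Grasp across the 56 mm. Two hold a tight pack; in one an unseen 0.3 kg ball rolls lengthwise (x), 47 mm either way, when jerked or tipped 10 degrees or more, and stays there once level: held mid-length, wrist moment +-0.13 N m.
- masking_tape: Bystander: roll of brown tape, 96 mm across, 48 mm high, lying flat. Origin: centre of its underside.
- cutter: Bystander: orange box cutter, 64 x 161 x 18 mm. Origin: centre of its underside.
- nozzle: Bystander: grey turned nozzle, 34 mm across, 52 mm high. Origin: centre of its underside.

How it is judged:
By the outcome, as a careful person would: the job done as asked, in the order asked, and still so for the second after the job is handed in, while the arm keeps its last pose, push and grip.
It also fails if it takes over 72 s, if anything falls off the work surface, if the arm or the gripper's body presses on something with over 40 N, if the wrist force passes 120 N, or if a joint passes its speed limit or range.

ROBOT

A 6-joint arm with a two-finger parallel gripper is mounted at the origin on a cart in front of the work surface, level with it; the furniture and walls round the work are solid. World frame = base frame: x ahead of the robot, y to its left, z up, the work surface at z = 0. Lengths are in m, angles in rad, forces in N, time in s.
With the tool pointing down it reaches from about 0.375 to 0.9 m from the base axis. Payload 3.1 kg.
Tool frame: the origin (TCP) lies where the fingers leave the gripper's body, on its centre line; the fingertips stand 70 mm ahead of it and the grasp point (between the pads) lies 51 mm ahead of it; z points along the fingers, y is the direction in which the jaws open and shut (so a half turn about z gives the same grasp; the last joint's range is limited). The gripper opens to 87 mm and grips with 3 to 60 N. Pads are 19 mm wide; open, the fingers measure 117 mm over their backs; the gripper's body (75 mm by 190 mm) begins 51 mm behind the grasp point.
Start: joints at [-1.319, 0.527, 1.433, -0, 1.181, -0.178], TCP at [0.261, -0.568, 0.292] pointing down, gripper open.
Joint ranges: [-3.08, 3.08], [-0.75, 2.2], [0.22, 2.44], [-1.43, 4.57], [0, 2.65], [-2.85, 2.85]. Speed limits (rad/s): [2.79, 2.79, 3.14, 3.14, 3.14, 3.14].

INTERFACE

Orientations are given as a unit quaternion [x, y, z, w].
In Python, from workcell import status, viewer, env gives the robot as it stands. The module is installed in compiled form; this text tells all that it offers.
- The arm moves only by the shell command python3 -m pendant 'ROWS' [FORCE]. ROWS is JSON, a list of rows, each an object of numbers: "fingers": the finger opening in mm, from 0 to 87; "x", "y", "z": the shift along the tool's x, y, z in units of 50 mm (1.0 is 50 mm); "wx", "wy", "wz": the turn, a rotation vector about the tool's x, y, z in units of 10 degrees (1.0 is 10 degrees). In form: [{"fingers": .., "x": .., "y": .., "z": .., "wx": .., "wy": .., "wz": ..}, ...]. A call has 1 to 12 rows; each row is the pose to reach, as a shift and turn from the pose commanded when the call began, along the tool's axes at that moment; what a row does not reach only later rows make up. A row lasts 1/8 s, in which the tool goes at most 62.5 mm and 10.7 degrees, less where a joint would pass 70% of its speed; a pose out of reach is approached as far as the arm can. A call with a gripper value outside its range is refused whole. The fingers move at their own pace and stop on an object; FORCE is the grip in N (left out, the last holds). Time passes only in rows, so rows that repeat a pose let the fingers close. It gives the time, the measured TCP pose, the force and the opening at its end, in the units of the state.
- status.sense(): the state, without advancing time (a new reading comes with each control period).
- viewer.capture(name): name is "scene" or "top"; returns the picture (420x560x3 uint8, red, green, blue); there is no depth.
- viewer.camera_params(name): a dict with "fx", "fy", "cx", "cy" (pixels), "k1" (the pictures are not rectified: a ray, as slopes to the right and down, at radius r is drawn at 1 + k1 r^2 times it, then the intrinsics apply), "view" (4x4, takes a point from world to camera coordinates). Camera axes: x right, y down, z forward; pixel columns grow to the right and rows downward; lengths in m; the calibration is good to about 2 mm. A picture is of the moment at which its call begins. camera_params takes no time and is no camera call.
- env.finish_job(): hands the job in, once; it reports no verdict.
The state is a dict: "clock": time; "joint_positions": joint angles; "dq": joint speeds; "joint_torque": joint torques, N m; "position": TCP position; "orientation": TCP orientation; "wrist_force": force on the tool from outside, world axes, zero at the start; "ft_torque": the same for the moment, N m; "width": finger opening in m.
Only numpy, scipy, OpenCV 4.12 (cv2) and the standard library are available. Lean on these libraries where they do the work, as an engineer would, in place of code of your own. Each camera call takes 0.05 s, during which the arm holds its last target.

## Working session

There is one attempt and no reset: what is moved stays moved. The work goes in short steps, Python scripts to look and compute and a shell command to move; the robot and the scene stay as the last step left them, time stands still between calls to the robot, and variables do not carry over. Pictures are saved under pics/ and viewed, and the job is handed in when it is done.

```bash
mkdir -p pics; python3 - <<'E'
from workcell import status, viewer
import cv2
s=status.sense(); print(s)
for n in("scene","top"):
    p=viewer.camera_params(n); print(n,p)
    cv2.imwrite(f"pics/{n}0.png",viewer.capture(n)[:,:,::-1])
E
```

```text
{'clock': 0.0, 'joint_positions': array([-1.31849158e+00,  5.28461423e-01,  1.43391699e+00,  1.27508057e-05,
        1.18135491e+00, -1.78482292e-01]), 'dq': array([-0.00189572,  0.00016985, -0.00010202,  0.00025802,  0.0008867 ,
        0.00040818]), 'joint_torque': array([ 2.45207257e-04, -4.40044177e+01, -1.76592547e+01,  6.32848218e-02,
        5.82044001e-02, -1.72791392e-04]), 'position': array([ 0.26088308, -0.56730766,  0.2912697 ]), 'orientation': array([ 9.76892321e-01,  2.13729380e-01, -3.36071156e-05, -1.06982667e-03]), 'wrist_force': array([-0.2050772 , -0.33578615, -0.0235464 ]), 'ft_torque': array([-0.02051376, -0.01720996,  0.04460556]), 'width': 0.08705778587200332}
scene {'fx': 426.94584984197525, 'fy': 426.94584984197525, 'cx': 269.93953418334615, 'cy': 210.34077863830845, 'k1': -0.09654354948879133, 'view': array([[-0.50955636, -0.86039989, -0.00802121,  0.41957949],
       [-0.61077939,  0.36825785, -0.7009527 ,  0.423314  ],
       [ 0.6060535 , -0.35227572, -0.71316265,  0.50493422],
       [ 0.        ,  0.        ,  0.        ,  1.        ]])}
top {'fx': 451.01895405605137, 'fy': 451.01895405605137, 'cx': 282.8441383644551, 'cy': 207.14953688683312, 'k1': -0.10215392365545649, 'view': array([[-0.02581751, -0.99966469, -0.0019906 ,  0.09866963],
       [-0.96783368,  0.02549384, -0.25029587,  0.66232185],
       [ 0.25026269, -0.00453545, -0.96816735,  0.85068148],
       [ 0.        ,  0.        ,  0.        ,  1.        ]])}
```

View pics/scene0.png

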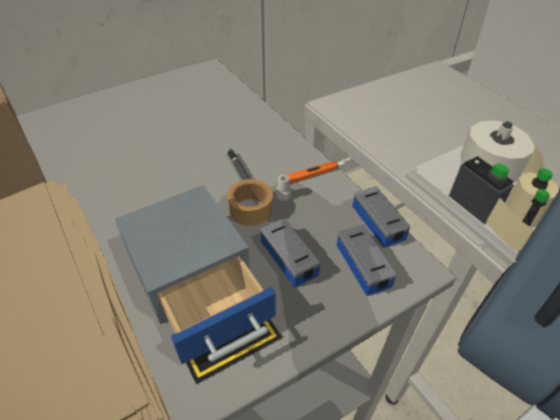

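View pics/top0.png

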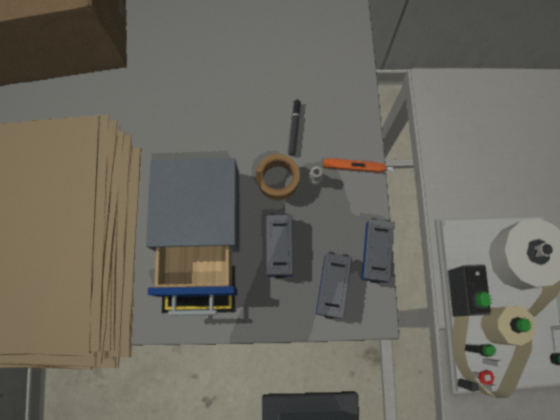

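The drawer stands open over the mat: its unit is at top pixel (193,200) and its handle at (192,308). The three cases are at top pixels (279,245), (334,285) and (378,250). The tape is at (278,176), the nozzle at (316,174) and the cutter at (355,165).

```bash
cat > h.py <<'E'
import numpy as np, cv2
from workcell import status, viewer
def ray(n,u,v):
    p=viewer.camera_params(n); V=np.array(p["view"])
    K=np.array([[p["fx"],0,p["cx"]],[0,p["fy"],p["cy"]],[0,0,1]])
    q=cv2.undistortPointsIter(np.array([[[u,v]]],float),K,np.array([p["k1"],0,0,0.]),None,None,(3,50,1e-10))[0,0]
    R=V[:3,:3]; c=-R.T@V[:3,3]; return c,R.T@np.array([q[0],q[1],1])
def cast(n,u,v,z):
    c,d=ray(n,u,v); return c+d*(z-c[2])/d[2]
def proj(n,P):
    p=viewer.camera_params(n); V=np.array(p["view"])
    a=V[:3,:3]@np.array(P)+V[:3,3]; s=a[:2]/a[2]; s=s*(1+p["k1"]*(s@s))
    return np.array([p["fx"]*s[0]+p["cx"],p["fy"]*s[1]+p["cy"]])
def two(uv1,uv2):
    c1,d1=ray("scene",*uv1);c2,d2=ray("top",*uv2)
    A=np.c_[d1,-d2]; t=np.linalg.lstsq(A,c2-c1,rcond=None)[0]
    a=c1+t[0]*d1;b=c2+t[1]*d2; return (a+b)/2,np.linalg.norm(a-b)
E
python3 - <<'E'
import cv2
t=cv2.imread("pics/top0.png")
cv2.imwrite("pics/c1.png",cv2.resize(t[200:330,250:410],None,fx=4.5,fy=4.5,interpolation=cv2.INTER_CUBIC))
cv2.imwrite("pics/c2.png",cv2.resize(t[140:330,130:260],None,fx=3.1,fy=3.1,interpolation=cv2.INTER_CUBIC))
t=cv2.imread("pics/scene0.png")
cv2.imwrite("pics/c3.png",cv2.resize(t[180:390,110:290],None,fx=2.8,fy=2.8,interpolation=cv2.INTER_CUBIC))
E
```

```text
(no output)
```

View pics/c1.png

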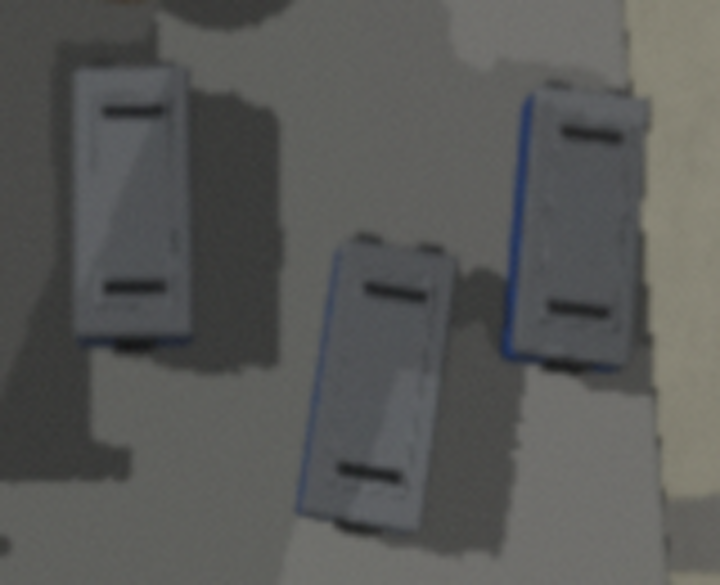

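View pics/c2.png

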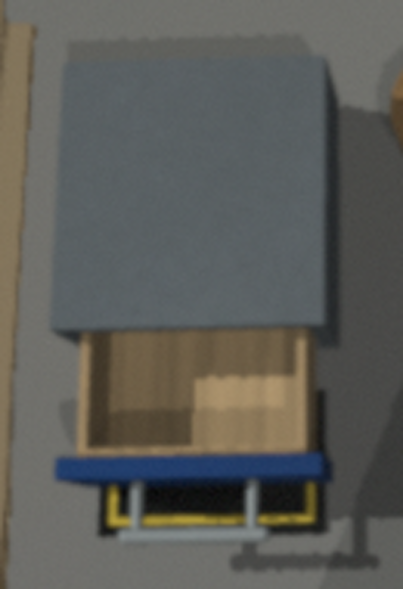

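View pics/c3.png

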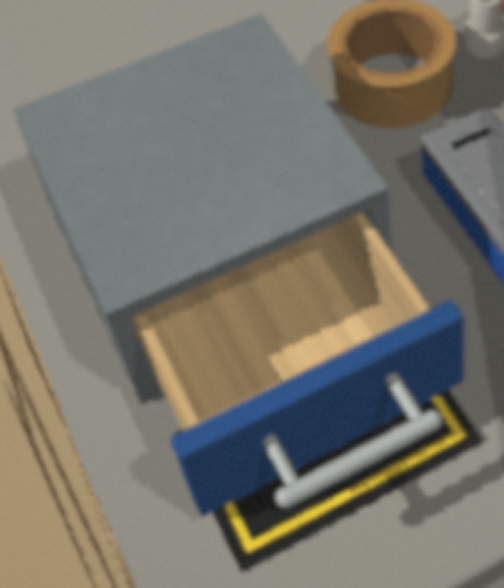

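```bash
python3 - <<'E'
from h import *
np.set_printoptions(precision=4,suppress=True)
def c1(u,v):return (250+u/4.5,200+v/4.5)
def c2(u,v):return (130+u/3.1,140+v/3.1)
def c3(u,v):return (110+u/2.8,180+v/2.8)
C={'L':[(73,68),(188,68),(190,338),(78,338)],'M':[(342,243),(456,255),(418,528),(298,515)],'R':[(532,90),(648,100),(630,366),(512,352)]}
for k,q in C.items():
    P=np.array([cast("top",*c1(*p),.045) for p in q])
    ax=(P[0]+P[1]-P[2]-P[3]); print(k,P.mean(0),"yaw",np.degrees(np.arctan2(ax[1],ax[0])),np.linalg.norm(ax)/2,np.linalg.norm(P[0]-P[1]),np.linalg.norm(P[2]-P[3]))
U=np.array([cast("top",*c2(*p),.1) for p in [(65,57),(325,57),(328,330),(53,328)]]);print("unit",U,U.mean(0))
for h in((120,537),(267,537)): print("h",[cast("top",*c2(*h),z) for z in(.04,.05,.06)])
print(two(c3(283,497),c2(120,537)),two(c3(433,420),c2(267,537)))
print("mat",[cast("top",*c2(*p),.004) for p in((98,534),(322,530))],[cast("scene",*c3(*p),.004) for p in((245,567),(480,438))])
print("boards", [cast("top",u,v,.05) for u,v in((138,150),(130,300))])
print("tape",cast("top",278,171,.048),"table edge",cast("top",200,345,0),cast("top",395,330,0))
print("front plate",two(c3(175,440),c2(57,460)),two(c3(460,308),c2(327,460)))
E
```

```text
L [0.593  0.0906 0.045 ] yaw -0.642995694244301 0.12879936966936245 0.05503943563647874 0.05194290995256567
M [ 0.5045 -0.0212  0.045 ] yaw -11.471749230906386 0.12711148618173082 0.05376997247366535 0.054986662036687096
R [ 0.5755 -0.1206  0.045 ] yaw -8.401032930320623 0.1266452228530451 0.05606099465744151 0.05541343146857195
unit [[0.7747 0.3581 0.1   ]
 [0.7691 0.1796 0.1   ]
 [0.5821 0.1774 0.1   ]
 [0.5874 0.3569 0.1   ]] [0.6783 0.268  0.1   ]
h [array([0.455 , 0.3238, 0.04  ]), array([0.4548, 0.3213, 0.05  ]), array([0.4545, 0.3188, 0.06  ])]
h [array([0.4535, 0.2248, 0.04  ]), array([0.4532, 0.2233, 0.05  ]), array([0.453 , 0.2219, 0.06  ])]
(array([0.4548, 0.3182, 0.0642]), np.float64(0.0011593231143189866)) (array([0.4548, 0.2242, 0.0586]), np.float64(0.0055416095843309685))
mat [array([0.4582, 0.3484, 0.004 ]), array([0.4583, 0.1919, 0.004 ])] [array([0.4571, 0.3488, 0.004 ]), array([0.4583, 0.1938, 0.004 ])]
boards [array([0.8152, 0.4043, 0.05  ]), array([0.4828, 0.4037, 0.05  ])]
tape [0.7566 0.0897 0.048 ] table edge [0.3883 0.265  0.    ] [ 0.4081 -0.1525  0.    ]
front plate (array([0.5038, 0.3562, 0.0831]), np.float64(0.0009767992569813923)) (array([0.5012, 0.1811, 0.078 ]), np.float64(0.0014450195155475212))
```

```bash
cat >> h.py <<'E'
from scipy.spatial.transform import Rotation as Ro
def down(psi):
    c,s=np.cos(np.radians(psi)),np.sin(np.radians(psi))
    return Ro.from_matrix(np.array([[c,s,0],[s,-c,0],[0,0,-1.]]))
def go(P,R=None):
    "rows to reach TCP position P, orientation R (Rotation or yaw of tool x in deg)"
    s=status.sense(); R0=Ro.from_quat(s["orientation"])
    if R is None: R=R0
    elif not isinstance(R,Ro): R=down(R)
    d=R0.inv().apply(np.array(P)-s["position"])/.05
    w=np.degrees((R0.inv()*R).as_rotvec())/10
    print("shift",d.round(3),"turn",w.round(3),"rows>=",max(np.linalg.norm(d)/1.25,np.linalg.norm(w)/1.07).round(1))
def st():
    s=status.sense();m=Ro.from_quat(s["orientation"]).as_matrix()
    print("t",s["clock"],"p",s["position"].round(4),"psi",np.degrees(np.arctan2(m[1,0],m[0,0])).round(2),"tilt",np.degrees(np.arccos(-m[2,2])).round(2),"F",s["wrist_force"].round(2),"M",s["ft_torque"].round(3),"w",round(s["width"],4), "Mtool",(m.T@s["ft_torque"]).round(3))
E
python3 - <<'E'
from h import *
go((.43,-.2,.25),0); go((.425,.271,.25),0); go((.425,.271,.112),0)
print(two((55,183),(103,117)))
E
```

```text
shift [ 6.141 -5.262  0.839] turn [-0.012  0.     2.468] rows>= 6.5
shift [  9.984 -13.863   0.858] turn [-0.012  0.     2.468] rows>= 13.7
shift [  9.983 -13.858   3.618] turn [-0.012  0.     2.468] rows>= 14.0
(array([0.83685222, 0.43599905, 0.17399052]), np.float64(0.006732756482565864))
```

```bash
python3 - <<'E'
import cv2
t=cv2.imread("pics/top0.png"); cv2.imwrite("pics/d1.png",cv2.resize(t[90:380,0:200],None,fx=2,fy=2))
t=cv2.imread("pics/scene0.png"); cv2.imwrite("pics/d2.png",cv2.resize(t[60:420,0:200],None,fx=1.6,fy=1.6))
E
```

```text
(no output)
```

View pics/d1.png

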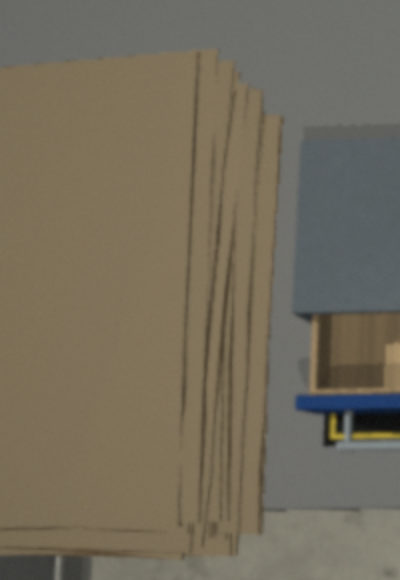

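View pics/d2.png

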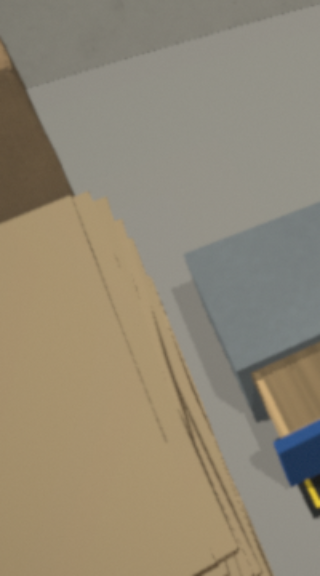

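The cardboard stack is about 0.17 m high. Its edge lies at y≈0.40–0.43, so the gripper has clearance at the mat. I'll approach above the cases.

```bash
python3 -m pendant '[{"fingers":0,"x":2.5,"y":-2.0,"z":0.5,"wz":0.8},{"fingers":0,"x":6.1,"y":-5.2,"z":0.8,"wz":2.47},{"fingers":0,"x":6.1,"y":-5.2,"z":0.8,"wz":2.47},{"fingers":0,"x":6.1,"y":-5.2,"z":0.8,"wz":2.47},{"fingers":0,"x":6.1,"y":-5.2,"z":0.8,"wz":2.47},{"fingers":0,"x":6.1,"y":-5.2,"z":0.8,"wz":2.47},{"fingers":0,"x":10,"y":-13.8,"z":0.86,"wz":2.47},{"fingers":0,"x":10,"y":-13.8,"z":0.86,"wz":2.47},{"fingers":0,"x":10,"y":-13.8,"z":0.86,"wz":2.47},{"fingers":0,"x":10,"y":-13.8,"z":0.86,"wz":2.47},{"fingers":0,"x":10,"y":-13.8,"z":0.86,"wz":2.47},{"fingers":0,"x":10,"y":-13.8,"z":0.86,"wz":2.47}]' 20; python3 -c "
from h import *
st(); go((.42,.271,.112),0)"
```

```text
t 0.1 p [ 0.2609 -0.5674  0.2913] psi 24.68 tilt 0.12 F [-0.12  0.37  0.03] M [ 0.045 -0.044  0.004] w 0.087 Mtool [ 0.022  0.059 -0.004]
shift [  9.892 -13.899   3.618] turn [-0.012  0.     2.468] rows>= 14.0$[0]: bad value
```

```bash
python3 -m pendant '[{"fingers":0,"x":1.2,"y":0,"z":0,"wx":0,"wy":0,"wz":0}]' 20; python3 -c "
from h import *
st(); go((.43,-.2,.25),0);go((.425,.271,.25),0)"
```

```text
clock: 0.22
position: [0.3131, -0.5448, 0.2917]
orientation: [0.978, 0.211, -0.001, 0.0]
wrist_force: [1.0, -0.4, 0.6]
width: 0.0824
t 0.225 p [ 0.3131 -0.5448  0.2917] psi 24.31 tilt 0.07 F [ 0.99 -0.39  0.6 ] M [-0.008 -0.074  0.036] w 0.0824 Mtool [-0.038  0.064 -0.036]
shift [ 4.97  -5.321  0.827] turn [2.000e-03 7.000e-03 2.431e+00] rows>= 5.9
shift [  8.757 -13.947   0.822] turn [2.000e-03 7.000e-03 2.431e+00] rows>= 13.2
```

```bash
python3 -m pendant '[{"fingers":0,"x":5,"y":-5.3,"z":0.8,"wx":0,"wy":0,"wz":2.43},{"fingers":0,"x":5,"y":-5.3,"z":0.8,"wx":0,"wy":0,"wz":2.43},{"fingers":0,"x":5,"y":-5.3,"z":0.8,"wx":0,"wy":0,"wz":2.43},{"fingers":0,"x":5,"y":-5.3,"z":0.8,"wx":0,"wy":0,"wz":2.43},{"fingers":0,"x":5,"y":-5.3,"z":0.8,"wx":0,"wy":0,"wz":2.43},{"fingers":0,"x":8.7,"y":-13.9,"z":0.8,"wx":0,"wy":0,"wz":2.43},{"fingers":0,"x":8.7,"y":-13.9,"z":0.8,"wx":0,"wy":0,"wz":2.43},{"fingers":0,"x":8.7,"y":-13.9,"z":0.8,"wx":0,"wy":0,"wz":2.43},{"fingers":0,"x":8.7,"y":-13.9,"z":0.8,"wx":0,"wy":0,"wz":2.43},{"fingers":0,"x":8.7,"y":-13.9,"z":0.8,"wx":0,"wy":0,"wz":2.43},{"fingers":0,"x":8.7,"y":-13.9,"z":0.8,"wx":0,"wy":0,"wz":2.43},{"fingers":0,"x":8.7,"y":-13.9,"z":0.8,"wx":0,"wy":0,"wz":2.43}]' 20; python3 -c "
from h import *
st(); go((.42,.271,.112),0)"
```

```text
clock: 1.72
position: [0.4194, 0.191, 0.2531]
orientation: [1.0, 0.003, 0.0, 0.0]
wrist_force: [1.8, -0.1, -0.3]
width: 0.0001
t 1.725 p [0.4194 0.191  0.2531] psi 0.39 tilt 0.02 F [ 1.81 -0.11 -0.34] M [ 0.025  0.014 -0.006] w 0.0001 Mtool [ 0.025 -0.014  0.006]
shift [ 0.022 -1.6    2.822] turn [ 0.001 -0.002  0.039] rows>= 2.6
```

```bash
python3 -m pendant '[{"fingers":0,"x":0,"y":-1.2,"z":1,"wx":0,"wy":0,"wz":0.04},{"fingers":0,"x":0,"y":-1.6,"z":2,"wx":0,"wy":0,"wz":0.04},{"fingers":0,"x":0,"y":-1.6,"z":2.8,"wx":0,"wy":0,"wz":0.04},{"fingers":0,"x":0,"y":-1.6,"z":2.8,"wx":0,"wy":0,"wz":0.04}]' 20; python3 - <<'E'
from h import *
st(); go((.53,.271,.112),0)
cv2.imwrite("pics/s1.png",viewer.capture("scene")[:,:,::-1])
E
```

```text
clock: 2.22
position: [0.4167, 0.2686, 0.1101]
orientation: [1.0, 0.0, -0.004, 0.002]
wrist_force: [1.1, 0.2, 1.4]
width: 0.0002
t 2.225 p [0.4167 0.2686 0.1101] psi 0.05 tilt 0.51 F [1.09 0.18 1.42] M [ 0.01  -0.037  0.02 ] w 0.0002 Mtool [ 0.01   0.037 -0.02 ]
shift [ 2.265 -0.046 -0.056] turn [0.017 0.048 0.005] rows>= 1.8
```

View pics/s1.png

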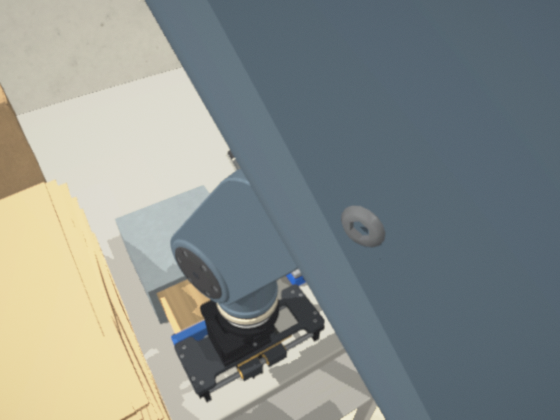

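```bash
python3 -m pendant '[{"fingers":0,"x":0.3,"y":0,"z":-0.04,"wx":0,"wy":0,"wz":0},{"fingers":0,"x":0.5,"y":0,"z":-0.04,"wx":0,"wy":0,"wz":0},{"fingers":0,"x":0.7,"y":0,"z":-0.04,"wx":0,"wy":0,"wz":0},{"fingers":0,"x":0.9,"y":0,"z":-0.04,"wx":0,"wy":0,"wz":0},{"fingers":0,"x":1.1,"y":0,"z":-0.04,"wx":0,"wy":0,"wz":0},{"fingers":0,"x":1.3,"y":0,"z":-0.04,"wx":0,"wy":0,"wz":0},{"fingers":0,"x":1.5,"y":0,"z":-0.04,"wx":0,"wy":0,"wz":0},{"fingers":0,"x":1.6,"y":0,"z":-0.04,"wx":0,"wy":0,"wz":0}]' 20; python3 - <<'E'
from h import *
st()
cv2.imwrite("pics/t2.png",viewer.capture("top")[:,:,::-1])
E
```

```text
clock: 3.28
position: [0.5, 0.2688, 0.115]
orientation: [1.0, -0.0, 0.0, 0.0]
wrist_force: [-2.3, -0.9, 3.2]
width: 0.0004
t 3.275 p [0.5    0.2688 0.115 ] psi -0.03 tilt 0.02 F [-2.33 -0.92  3.2 ] M [-0.082  0.498 -0.039] w 0.0004 Mtool [-0.082 -0.498  0.039]
```

View pics/t2.png

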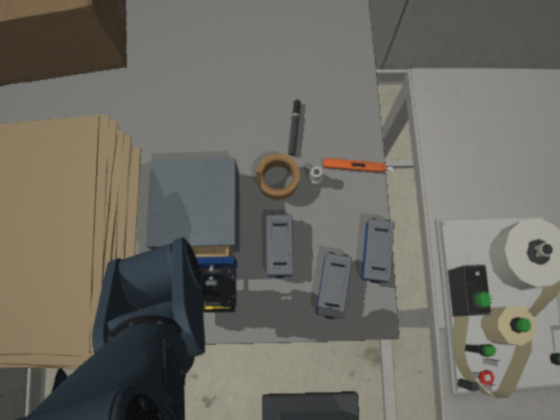

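The top view shows the blue front edge at row ~262, with a thin strip of drawer interior still visible behind it. About 2 cm is left, so I keep pushing.

```bash
python3 -m pendant '[{"fingers":0,"x":0.1,"y":0,"z":0,"wx":0,"wy":0,"wz":0},{"fingers":0,"x":0.2,"y":0,"z":0,"wx":0,"wy":0,"wz":0},{"fingers":0,"x":0.25,"y":0,"z":0,"wx":0,"wy":0,"wz":0},{"fingers":0,"x":0.3,"y":0,"z":0,"wx":0,"wy":0,"wz":0}]' 20; python3 -c "
from h import *
st()"; python3 -m pendant '[{"fingers":0,"x":0.04,"y":0,"z":0,"wx":0,"wy":0,"wz":0},{"fingers":0,"x":0.08,"y":0,"z":0,"wx":0,"wy":0,"wz":0}]' 20; python3 -c "
from h import *
st()"
```

```text
clock: 3.82
position: [0.514, 0.2689, 0.115]
orientation: [1.0, -0.0, -0.0, 0.0]
wrist_force: [-2.3, -1.3, 1.5]
width: 0.0002
t 3.825 p [0.514  0.2689 0.115 ] psi -0.01 tilt 0.04 F [-2.3  -1.33  1.54] M [-0.067  0.475 -0.042] w 0.0002 Mtool [-0.067 -0.475  0.042]
clock: 4.08
position: [0.5181, 0.2689, 0.1151]
orientation: [1.0, -0.0, -0.0, 0.0]
wrist_force: [-3.1, -1.0, 0.6]
width: 0.0003
t 4.075 p [0.5181 0.2689 0.1151] psi -0.01 tilt 0.02 F [-3.1  -1.02  0.61] M [-0.136  0.526  0.013] w 0.0003 Mtool [-0.136 -0.526 -0.013]
```

```bash
python3 -m pendant '[{"fingers":0,"x":0.04,"y":0,"z":0,"wx":0,"wy":0,"wz":0},{"fingers":0,"x":0.08,"y":0,"z":0,"wx":0,"wy":0,"wz":0}]' ; python3 -m pendant '[{"fingers":0,"x":0.04,"y":0,"z":0,"wx":0,"wy":0,"wz":0},{"fingers":0,"x":0.08,"y":0,"z":0,"wx":0,"wy":0,"wz":0}]'
```

```text
clock: 4.32
position: [0.5214, 0.2688, 0.115]
orientation: [1.0, -0.0, -0.001, 0.0]
wrist_force: [-7.0, -0.9, 3.5]
width: 0.0006
clock: 4.58
position: [0.522, 0.2688, 0.1149]
orientation: [1.0, -0.0, -0.005, 0.001]
wrist_force: [-12.5, 0.6, 8.1]
width: 0.0007
```

The force is now rising (12.5 N) with no more travel, so the drawer is at its stop. I'll back off and check.

```bash
python3 -m pendant '[{"fingers":0,"x":0.04,"y":0,"z":0,"wx":0,"wy":0,"wz":0},{"fingers":0,"x":0.04,"y":0,"z":0,"wx":0,"wy":0,"wz":0}]';  python3 -m pendant '[{"fingers":0,"x":-0.6,"y":0,"z":0,"wx":0,"wy":0,"wz":0},{"fingers":80,"x":-0.8,"y":0,"z":-2,"wx":0,"wy":0,"wz":0},{"fingers":80,"x":-0.8,"y":2,"z":-2.5,"wx":0,"wy":0,"wz":0},{"fingers":80,"x":-0.8,"y":4,"z":-2.5,"wx":0,"wy":0,"wz":0},{"fingers":80,"x":-0.8,"y":6,"z":-2.5,"wx":0,"wy":0,"wz":0},{"fingers":80,"x":-0.8,"y":7.5,"z":-2.5,"wx":0,"wy":0,"wz":0},{"fingers":80,"x":-0.8,"y":7.5,"z":-2.5,"wx":0,"wy":0,"wz":0},{"fingers":80,"x":-0.8,"y":7.5,"z":-2.5,"wx":0,"wy":0,"wz":0}]';python3 - <<'E'
from h import *
st()
im=viewer.capture("top")[:,:,::-1]
cv2.imwrite("pics/t3.png",im);cv2.imwrite("pics/t3c.png",cv2.resize(im[140:330,130:260],None,fx=3.1,fy=3.1,interpolation=cv2.INTER_CUBIC))
E
```

```text
clock: 4.82
position: [0.5223, 0.2689, 0.1149]
orientation: [1.0, -0.0, -0.007, 0.001]
wrist_force: [-14.1, 0.7, 9.7]
width: 0.0004
clock: 5.82
position: [0.49, -0.0977, 0.2407]
orientation: [1.0, -0.0, 0.003, 0.001]
wrist_force: [0.7, 0.2, -1.0]
width: 0.0623
t 5.825 p [ 0.49   -0.0977  0.2407] psi -0.03 tilt 0.39 F [ 0.65  0.17 -0.99] M [ 0.029 -0.031  0.056] w 0.0623 Mtool [ 0.03   0.032 -0.055]
```

View pics/t3.png

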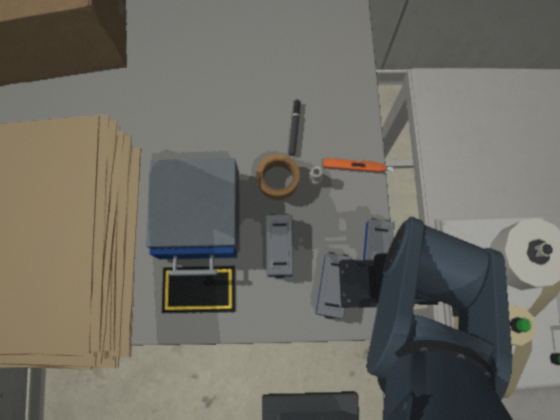

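View pics/t3c.png

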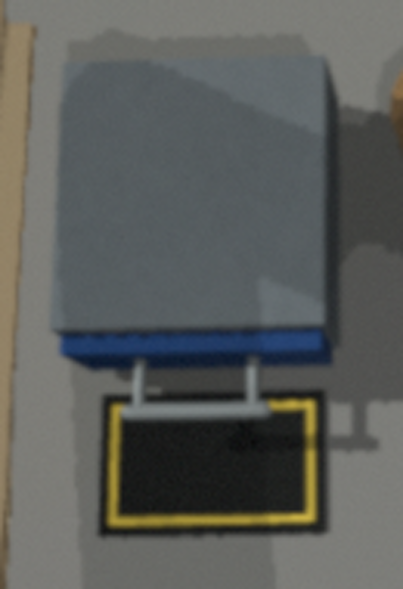

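The drawer front is flush with the unit and the mat is clear, so the drawer is home. Next is the middle case (M).

```bash
python3 - <<'E'
from h import *
np.set_printoptions(precision=4,suppress=True)
def c2(u,v):return (130+u/3.1,140+v/3.1)
P=np.array([cast("top",*c2(*p),.004) for p in[(106,394),(324,392),(328,532),(98,534)]]);print(P,P.mean(0))
go((.5045,-.0212,.16),-11.5);go((.5045,-.0212,.078),-11.5)
E
```

```text
[[0.556  0.3457 0.004 ]
 [0.5541 0.1902 0.004 ]
 [0.4569 0.1878 0.004 ]
 [0.4582 0.3484 0.004 ]] [0.5063 0.268  0.004 ]
shift [ 0.231 -1.705  1.614] turn [ 0.049 -0.063  1.12 ] rows>= 1.9
shift [ 0.215 -1.72   3.253] turn [ 0.049 -0.063  1.12 ] rows>= 2.9
```

Mat centre is (0.506, 0.268).

```bash
python3 -m pendant '[{"fingers":76,"x":0.2,"y":-1.0,"z":0.8,"wx":0,"wy":0,"wz":0.6},{"fingers":76,"x":0.22,"y":-1.7,"z":1.6,"wx":0,"wy":0,"wz":1.12},{"fingers":76,"x":0.22,"y":-1.7,"z":1.6,"wx":0,"wy":0,"wz":1.12},{"fingers":76,"x":0.22,"y":-1.7,"z":1.6,"wx":0,"wy":0,"wz":1.12}]' 50; python3 - <<'E'
from h import *
st();go((.5045,-.0212,.078),-11.5)
im=viewer.capture("top")[:,:,::-1]
cv2.imwrite("pics/t4c.png",cv2.resize(im[200:330,250:410],None,fx=4.5,fy=4.5))
E
```

```text
clock: 6.38
position: [0.5008, -0.0101, 0.1602]
orientation: [0.995, -0.097, 0.002, 0.0]
wrist_force: [0.1, 0.6, 0.9]
width: 0.076
t 6.375 p [ 0.5008 -0.0101  0.1602] psi -11.14 tilt 0.23 F [0.12 0.63 0.88] M [0.044 0.046 0.009] w 0.076 Mtool [ 0.034 -0.053 -0.009]
shift [0.108 0.203 1.644] turn [ 0.003 -0.023  0.036] rows>= 1.3
```

View pics/t4c.png

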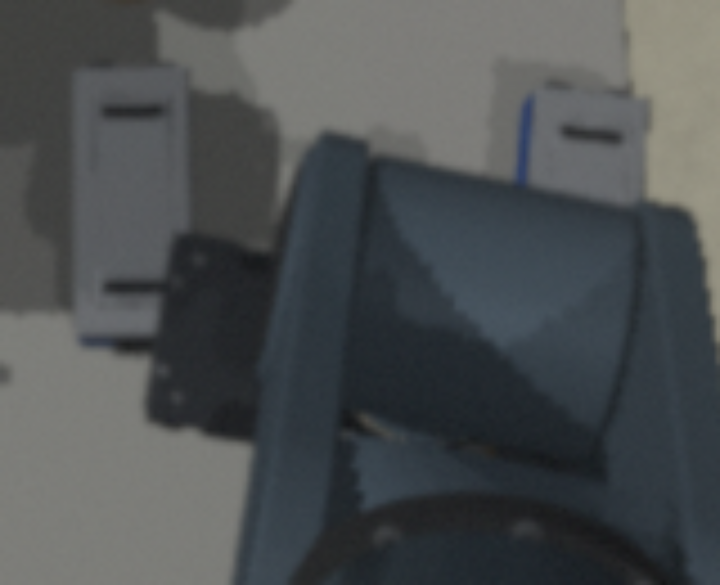

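The arm hides the case in this view. I'll go by the earlier measurement and let the pose settle before descending.

```bash
python3 -m pendant '[{"fingers":76,"x":0,"y":0,"z":0.2,"wx":0,"wy":0,"wz":0},{"fingers":76,"x":0,"y":0,"z":0.2,"wx":0,"wy":0,"wz":0}]'; python3 -c "
from h import *
st();go((.5045,-.0212,.078),-11.5)"
```

```text
clock: 6.68
position: [0.4992, -0.0103, 0.1495]
orientation: [0.995, -0.098, 0.0, 0.0]
wrist_force: [-1.1, 0.4, 0.7]
width: 0.0762
t 6.675 p [ 0.4992 -0.0103  0.1495] psi -11.27 tilt 0.02 F [-1.14  0.37  0.68] M [0.028 0.073 0.008] w 0.0762 Mtool [ 0.013 -0.077 -0.008]
shift [0.147 0.193 1.431] turn [ 0.    -0.002  0.023] rows>= 1.2
```

```bash
python3 -m pendant '[{"fingers":76,"x":0.15,"y":0.19,"z":0.3,"wx":0,"wy":0,"wz":0},{"fingers":76,"x":0.15,"y":0.19,"z":0.8,"wx":0,"wy":0,"wz":0},{"fingers":76,"x":0.15,"y":0.19,"z":1.2,"wx":0,"wy":0,"wz":0},{"fingers":76,"x":0.15,"y":0.19,"z":1.43,"wx":0,"wy":0,"wz":0},{"fingers":76,"x":0.15,"y":0.19,"z":1.43,"wx":0,"wy":0,"wz":0}]'; python3 -m pendant '[{"fingers":40,"x":0,"y":0,"z":0,"wx":0,"wy":0,"wz":0},{"fingers":40,"x":0,"y":0,"z":0,"wx":0,"wy":0,"wz":0},{"fingers":40,"x":0,"y":0,"z":0,"wx":0,"wy":0,"wz":0},{"fingers":40,"x":0,"y":0,"z":0,"wx":0,"wy":0,"wz":0}]' 50;python3 -c "
from h import *
st()"
```

```text
clock: 7.3
position: [0.5044, -0.0208, 0.077]
orientation: [0.995, -0.098, -0.001, -0.0]
wrist_force: [-0.4, -0.0, 0.5]
width: 0.076
clock: 7.8
position: [0.5049, -0.0205, 0.0786]
orientation: [0.995, -0.098, 0.001, 0.0]
wrist_force: [-1.3, -0.8, 3.4]
width: 0.0556
t 7.8 p [ 0.5049 -0.0205  0.0786] psi -11.2 tilt 0.07 F [-1.28 -0.82  3.45] M [0.015 0.04  0.02 ] w 0.0556 Mtool [ 0.006 -0.043 -0.02 ]
```

```bash
python3 -m pendant '[{"fingers":40,"x":0,"y":0,"z":-0.3,"wx":0,"wy":0,"wz":0},{"fingers":40,"x":0,"y":0,"z":-0.9,"wx":0,"wy":0,"wz":0},{"fingers":40,"x":0,"y":0,"z":-1.5,"wx":0,"wy":0,"wz":0},{"fingers":40,"x":0,"y":0,"z":-2,"wx":0,"wy":0,"wz":0},{"fingers":40,"x":0,"y":0,"z":-2,"wx":0,"wy":0,"wz":0},{"fingers":40,"x":0,"y":0,"z":-2,"wx":0,"wy":0,"wz":0},{"fingers":40,"x":0,"y":0,"z":-2,"wx":0,"wy":0,"wz":0}]' 50;python3 -c "
from h import *
st()"
python3 -m pendant '[{"fingers":40,"x":0,"y":0,"z":0,"wx":0,"wy":1,"wz":0},{"fingers":40,"x":0,"y":0,"z":0,"wx":0,"wy":2,"wz":0},{"fingers":40,"x":0,"y":0,"z":0,"wx":0,"wy":2.2,"wz":0},{"fingers":40,"x":0,"y":0,"z":0,"wx":0,"wy":2.2,"wz":0},{"fingers":40,"x":0,"y":0,"z":0,"wx":0,"wy":2.2,"wz":0},{"fingers":40,"x":0,"y":0,"z":0,"wx":0,"wy":1.2,"wz":0},{"fingers":40,"x":0,"y":0,"z":0,"wx":0,"wy":0.4,"wz":0},{"fingers":40,"x":0,"y":0,"z":0,"wx":0,"wy":0,"wz":0},{"fingers":40,"x":0,"y":0,"z":0,"wx":0,"wy":0,"wz":0},{"fingers":40,"x":0,"y":0,"z":0,"wx":0,"wy":0,"wz":0},{"fingers":40,"x":0,"y":0,"z":0,"wx":0,"wy":0,"wz":0}]' 50;python3 -c "
from h import *
st()"
python3 -m pendant '[{"fingers":40,"x":0,"y":0,"z":0,"wx":0,"wy":-1,"wz":0},{"fingers":40,"x":0,"y":0,"z":0,"wx":0,"wy":-2,"wz":0},{"fingers":40,"x":0,"y":0,"z":0,"wx":0,"wy":-2.2,"wz":0},{"fingers":40,"x":0,"y":0,"z":0,"wx":0,"wy":-2.2,"wz":0},{"fingers":40,"x":0,"y":0,"z":0,"wx":0,"wy":-2.2,"wz":0},{"fingers":40,"x":0,"y":0,"z":0,"wx":0,"wy":-1.2,"wz":0},{"fingers":40,"x":0,"y":0,"z":0,"wx":0,"wy":-0.4,"wz":0},{"fingers":40,"x":0,"y":0,"z":0,"wx":0,"wy":0,"wz":0},{"fingers":40,"x":0,"y":0,"z":0,"wx":0,"wy":0,"wz":0},{"fingers":40,"x":0,"y":0,"z":0,"wx":0,"wy":0,"wz":0},{"fingers":40,"x":0,"y":0,"z":0,"wx":0,"wy":0,"wz":0}]' 50;python3 -c "
from h import *
st()"
```

```text
clock: 8.68
position: [0.5037, -0.0202, 0.1768]
orientation: [0.995, -0.098, -0.002, -0.0]
wrist_force: [-0.2, -0.0, -5.9]
width: 0.056
t 8.675 p [ 0.5037 -0.0202  0.1768] psi -11.22 tilt 0.18 F [-0.21 -0.03 -5.87] M [ 0.011  0.023 -0.007] w 0.056 Mtool [ 0.006 -0.025  0.007]
clock: 10.05
position: [0.5039, -0.0202, 0.1779]
orientation: [0.995, -0.098, -0.0, -0.0]
wrist_force: [-0.8, 0.6, -4.6]
width: 0.0559
t 10.05 p [ 0.5039 -0.0202  0.1779] psi -11.22 tilt 0.02 F [-0.76  0.58 -4.62] M [ 0.011 -0.007  0.   ] w 0.0559 Mtool [ 0.013  0.005 -0.   ]
clock: 11.42
position: [0.5052, -0.0206, 0.178]
orientation: [0.995, -0.098, 0.0, 0.0]
wrist_force: [-0.5, 0.3, -5.1]
width: 0.0559
t 11.425 p [ 0.5052 -0.0206  0.178 ] psi -11.22 tilt 0.0 F [-0.49  0.3  -5.15] M [ 0.025  0.03  -0.   ] w 0.0559 Mtool [ 0.019 -0.034  0.   ]
```

Moment barely changes between tip directions (about 0.04 N m, where 0.26 is expected), so M is a tight pack. I'll set it back down where it was.

```bash
python3 -m pendant '[{"fingers":40,"x":0,"y":0,"z":0.8,"wx":0,"wy":0,"wz":0},{"fingers":40,"x":0,"y":0,"z":1.4,"wx":0,"wy":0,"wz":0},{"fingers":40,"x":0,"y":0,"z":1.75,"wx":0,"wy":0,"wz":0},{"fingers":40,"x":0,"y":0,"z":1.9,"wx":0,"wy":0,"wz":0},{"fingers":40,"x":0,"y":0,"z":1.96,"wx":0,"wy":0,"wz":0},{"fingers":40,"x":0,"y":0,"z":2.0,"wx":0,"wy":0,"wz":0},{"fingers":40,"x":0,"y":0,"z":2.0,"wx":0,"wy":0,"wz":0}]' 50;python3 -c "
from h import *
st()"
```

```text
clock: 12.3
position: [0.5051, -0.0205, 0.0787]
orientation: [0.995, -0.098, 0.001, 0.0]
wrist_force: [-0.5, -0.3, -5.4]
width: 0.0556
t 12.3 p [ 0.5051 -0.0205  0.0787] psi -11.21 tilt 0.09 F [-0.47 -0.27 -5.39] M [0.061 0.067 0.012] w 0.0556 Mtool [ 0.047 -0.077 -0.012]
```

```bash
python3 -m pendant '[{"fingers":40,"x":0,"y":0,"z":0.02,"wx":0,"wy":0,"wz":0},{"fingers":40,"x":0,"y":0,"z":0.03,"wx":0,"wy":0,"wz":0},{"fingers":40,"x":0,"y":0,"z":0.03,"wx":0,"wy":0,"wz":0}]' 50;python3 -c "
from h import *
st()"
```

```text
clock: 12.68
position: [0.505, -0.0205, 0.0786]
orientation: [0.995, -0.098, 0.001, 0.0]
wrist_force: [-2.3, 0.6, 10.6]
width: 0.0556
t 12.675 p [ 0.505  -0.0205  0.0786] psi -11.21 tilt 0.13 F [-2.28  0.64 10.62] M [ 0.151  0.473 -0.035] w 0.0556 Mtool [ 0.056 -0.493  0.035]
```

```bash
python3 -m pendant '[{"fingers":76,"x":0,"y":0,"z":-0.02,"wx":0,"wy":0,"wz":0},{"fingers":76,"x":0,"y":0,"z":-0.02,"wx":0,"wy":0,"wz":0},{"fingers":76,"x":0,"y":0,"z":-0.02,"wx":0,"wy":0,"wz":0},{"fingers":76,"x":0,"y":0,"z":-0.8,"wx":0,"wy":0,"wz":0},{"fingers":76,"x":0,"y":0,"z":-1.6,"wx":0,"wy":0,"wz":0},{"fingers":76,"x":0,"y":0,"z":-1.6,"wx":0,"wy":0,"wz":0}]' 50; python3 - <<'E'
from h import *
st();go((.5755,-.1206,.16),-8.4)
E
```

```text
clock: 13.42
position: [0.5063, -0.0208, 0.1589]
orientation: [0.995, -0.098, 0.003, 0.001]
wrist_force: [1.0, -0.3, 0.6]
width: 0.0755
t 13.425 p [ 0.5063 -0.0208  0.1589] psi -11.21 tilt 0.36 F [ 0.97 -0.28  0.61] M [0.014 0.024 0.032] w 0.0755 Mtool [ 0.009 -0.026 -0.032]
shift [ 1.746  1.689 -0.011] turn [ 0.003 -0.036 -0.281] rows>= 1.9
```

```bash
python3 -m pendant '[{"fingers":74,"x":0.8,"y":0.8,"z":0,"wx":0,"wy":0,"wz":-0.15},{"fingers":74,"x":1.4,"y":1.3,"z":0,"wx":0,"wy":0,"wz":-0.28},{"fingers":74,"x":1.75,"y":1.69,"z":0,"wx":0,"wy":0,"wz":-0.28},{"fingers":74,"x":1.75,"y":1.69,"z":0,"wx":0,"wy":0,"wz":-0.28},{"fingers":74,"x":1.75,"y":1.69,"z":0,"wx":0,"wy":0,"wz":-0.28}]' 50; python3 - <<'E'
from h import *
st();go((.5755,-.1206,.078),-8.4)
im=viewer.capture("scene")[:,:,::-1]
cv2.imwrite("pics/s5.png",im)
E
```

```text
clock: 14.05
position: [0.5725, -0.1193, 0.1553]
orientation: [0.997, -0.073, -0.002, -0.001]
wrist_force: [-0.6, 0.3, -0.2]
width: 0.0742
t 14.05 p [ 0.5725 -0.1193  0.1553] psi -8.41 tilt 0.22 F [-0.59  0.3  -0.19] M [0.074 0.028 0.022] w 0.0742 Mtool [ 0.069 -0.038 -0.022]
shift [0.07  0.019 1.546] turn [-0.007  0.021 -0.001] rows>= 1.2
```

View pics/s5.png

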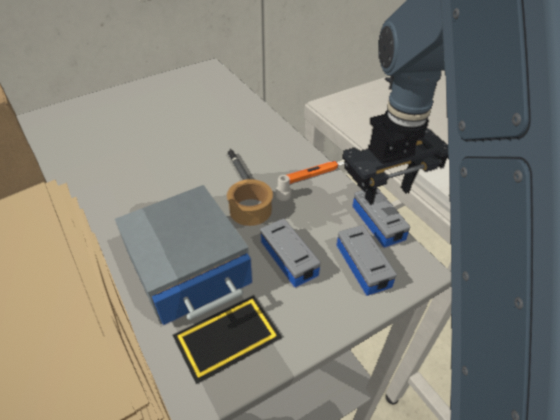

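The drawer is shut and the mat is clear. Case M is back on the counter at (366,258), and the gripper hangs over case R at (381,215). I'll descend and grip.

```bash
python3 -m pendant '[{"fingers":74,"x":0.05,"y":0.02,"z":0.6,"wx":0,"wy":0,"wz":0},{"fingers":74,"x":0.05,"y":0.02,"z":1.2,"wx":0,"wy":0,"wz":0},{"fingers":74,"x":0.05,"y":0.02,"z":1.52,"wx":0,"wy":0,"wz":0},{"fingers":74,"x":0.05,"y":0.02,"z":1.52,"wx":0,"wy":0,"wz":0}]'; python3 -m pendant '[{"fingers":40,"x":0,"y":0,"z":0,"wx":0,"wy":0,"wz":0},{"fingers":40,"x":0,"y":0,"z":0,"wx":0,"wy":0,"wz":0},{"fingers":40,"x":0,"y":0,"z":0,"wx":0,"wy":0,"wz":0}]' 50;python3 -c "
from h import *
st()"
python3 -m pendant '[{"fingers":40,"x":0,"y":0,"z":-0.3,"wx":0,"wy":0,"wz":0},{"fingers":40,"x":0,"y":0,"z":-0.9,"wx":0,"wy":0,"wz":0},{"fingers":40,"x":0,"y":0,"z":-1.5,"wx":0,"wy":0,"wz":0},{"fingers":40,"x":0,"y":0,"z":-2,"wx":0,"wy":0,"wz":0},{"fingers":40,"x":0,"y":0,"z":-2,"wx":0,"wy":0,"wz":0},{"fingers":40,"x":0,"y":0,"z":-2,"wx":0,"wy":0,"wz":0}]' 50;python3 -c "
from h import *
st()"
```

```text
clock: 14.6
position: [0.5752, -0.1207, 0.0794]
orientation: [0.997, -0.073, -0.002, -0.001]
wrist_force: [0.3, -0.0, 0.4]
width: 0.0739
clock: 14.98
position: [0.5768, -0.1215, 0.0816]
orientation: [0.997, -0.074, 0.001, -0.0]
wrist_force: [0.1, 2.2, 2.7]
width: 0.0556
t 14.975 p [ 0.5768 -0.1215  0.0816] psi -8.47 tilt 0.1 F [0.08 2.2  2.73] M [ 0.504 -0.125 -0.115] w 0.0556 Mtool [0.517 0.05  0.116]
clock: 15.72
position: [0.5754, -0.1215, 0.1798]
orientation: [0.997, -0.073, -0.001, -0.0]
wrist_force: [0.4, 0.2, -5.1]
width: 0.0556
t 15.725 p [ 0.5754 -0.1215  0.1798] psi -8.42 tilt 0.12 F [ 0.42  0.17 -5.13] M [ 0.119  0.009 -0.006] w 0.0556 Mtool [ 0.116 -0.026  0.006]
```

```bash
python3 -m pendant '[{"fingers":40,"x":0,"y":0,"z":0,"wx":0,"wy":1,"wz":0},{"fingers":40,"x":0,"y":0,"z":0,"wx":0,"wy":2,"wz":0},{"fingers":40,"x":0,"y":0,"z":0,"wx":0,"wy":2.2,"wz":0},{"fingers":40,"x":0,"y":0,"z":0,"wx":0,"wy":2.2,"wz":0},{"fingers":40,"x":0,"y":0,"z":0,"wx":0,"wy":2.2,"wz":0},{"fingers":40,"x":0,"y":0,"z":0,"wx":0,"wy":1.2,"wz":0},{"fingers":40,"x":0,"y":0,"z":0,"wx":0,"wy":0.4,"wz":0},{"fingers":40,"x":0,"y":0,"z":0,"wx":0,"wy":0,"wz":0},{"fingers":40,"x":0,"y":0,"z":0,"wx":0,"wy":0,"wz":0},{"fingers":40,"x":0,"y":0,"z":0,"wx":0,"wy":0,"wz":0},{"fingers":40,"x":0,"y":0,"z":0,"wx":0,"wy":0,"wz":0}]' 50;python3 -c "
from h import *
st()"
python3 -m pendant '[{"fingers":40,"x":0,"y":0,"z":0,"wx":0,"wy":-1,"wz":0},{"fingers":40,"x":0,"y":0,"z":0,"wx":0,"wy":-2,"wz":0},{"fingers":40,"x":0,"y":0,"z":0,"wx":0,"wy":-2.2,"wz":0},{"fingers":40,"x":0,"y":0,"z":0,"wx":0,"wy":-2.2,"wz":0},{"fingers":40,"x":0,"y":0,"z":0,"wx":0,"wy":-2.2,"wz":0},{"fingers":40,"x":0,"y":0,"z":0,"wx":0,"wy":-1.2,"wz":0},{"fingers":40,"x":0,"y":0,"z":0,"wx":0,"wy":-0.4,"wz":0},{"fingers":40,"x":0,"y":0,"z":0,"wx":0,"wy":0,"wz":0},{"fingers":40,"x":0,"y":0,"z":0,"wx":0,"wy":0,"wz":0},{"fingers":40,"x":0,"y":0,"z":0,"wx":0,"wy":0,"wz":0},{"fingers":40,"x":0,"y":0,"z":0,"wx":0,"wy":0,"wz":0}]' 50;python3 -c "
from h import *
st()"
```

```text
clock: 17.1
position: [0.5758, -0.1215, 0.1804]
orientation: [0.997, -0.073, -0.0, -0.0]
wrist_force: [-0.3, 1.2, -4.1]
width: 0.0555
t 17.1 p [ 0.5758 -0.1215  0.1804] psi -8.43 tilt 0.01 F [-0.26  1.22 -4.08] M [-0.027 -0.141 -0.05 ] w 0.0555 Mtool [-0.007  0.143  0.05 ]
clock: 18.48
position: [0.5767, -0.1218, 0.1805]
orientation: [0.997, -0.073, -0.0, 0.0]
wrist_force: [0.4, -0.1, -3.5]
width: 0.0558
t 18.475 p [ 0.5767 -0.1218  0.1805] psi -8.41 tilt 0.02 F [ 0.43 -0.11 -3.54] M [0.095 0.151 0.035] w 0.0558 Mtool [ 0.072 -0.163 -0.035]
```

The moment swings from +0.14 to −0.16 N m when case R is tipped the other way, so R holds the loose ball. One more still reading, then I'll carry it to the mat.

```bash
python3 -m pendant '[{"fingers":40,"x":0,"y":0,"z":-0.4,"wx":0,"wy":0,"wz":0},{"fingers":40,"x":0,"y":0,"z":-0.9,"wx":0,"wy":0,"wz":0},{"fingers":40,"x":0,"y":0,"z":-1.4,"wx":0,"wy":0,"wz":0},{"fingers":40,"x":0,"y":0,"z":-1.4,"wx":0,"wy":0,"wz":0},{"fingers":40,"x":0,"y":0,"z":-1.4,"wx":0,"wy":0,"wz":0}]' 55; python3 -c "
from h import *
st(); go((.506,.268,.251),0)"
```

```text
clock: 19.1
position: [0.5758, -0.1214, 0.2495]
orientation: [0.997, -0.073, -0.001, -0.0]
wrist_force: [0.2, 0.5, -4.6]
width: 0.0555
t 19.1 p [ 0.5758 -0.1214  0.2495] psi -8.41 tilt 0.12 F [ 0.23  0.53 -4.61] M [0.11  0.215 0.025] w 0.0555 Mtool [ 0.077 -0.229 -0.025]
shift [-2.52  -7.501 -0.022] turn [-0.004  0.012 -0.841] rows>= 6.3
```

```bash
python3 -m pendant '[{"fingers":40,"x":-0.2,"y":-0.4,"z":0,"wx":0,"wy":0,"wz":-0.1},{"fingers":40,"x":-0.5,"y":-1.2,"z":0,"wx":0,"wy":0,"wz":-0.2},{"fingers":40,"x":-0.8,"y":-2.1,"z":0,"wx":0,"wy":0,"wz":-0.3},{"fingers":40,"x":-1.1,"y":-3.0,"z":0,"wx":0,"wy":0,"wz":-0.4},{"fingers":40,"x":-1.4,"y":-3.9,"z":0,"wx":0,"wy":0,"wz":-0.5},{"fingers":40,"x":-1.7,"y":-4.8,"z":0,"wx":0,"wy":0,"wz":-0.6},{"fingers":40,"x":-2.0,"y":-5.7,"z":0,"wx":0,"wy":0,"wz":-0.7},{"fingers":40,"x":-2.2,"y":-6.5,"z":0,"wx":0,"wy":0,"wz":-0.8},{"fingers":40,"x":-2.4,"y":-7.1,"z":0,"wx":0,"wy":0,"wz":-0.84},{"fingers":40,"x":-2.5,"y":-7.4,"z":0,"wx":0,"wy":0,"wz":-0.84},{"fingers":40,"x":-2.52,"y":-7.5,"z":0,"wx":0,"wy":0,"wz":-0.84},{"fingers":40,"x":-2.52,"y":-7.5,"z":0,"wx":0,"wy":0,"wz":-0.84}]'; python3 -m pendant '[{"fingers":40,"x":0,"y":0,"z":0,"wx":0,"wy":0,"wz":0},{"fingers":40,"x":0,"y":0,"z":0,"wx":0,"wy":0,"wz":0}]'; python3 - <<'E'
from h import *
st(); go((.506,.268,.251),0)
for n in("scene","top"): cv2.imwrite(f"pics/{n}6.png",viewer.capture(n)[:,:,::-1])
E
```

```text
clock: 20.6
position: [0.5064, 0.2673, 0.2502]
orientation: [1.0, -0.0, -0.0, 0.0]
wrist_force: [0.1, 0.2, -4.4]
width: 0.0555
clock: 20.85
position: [0.5069, 0.2668, 0.2506]
orientation: [1.0, -0.001, -0.0, 0.0]
wrist_force: [-0.2, 0.8, -4.9]
width: 0.0558
t 20.85 p [0.5069 0.2668 0.2506] psi -0.1 tilt 0.01 F [-0.15  0.83 -4.87] M [0.037 0.166 0.086] w 0.0558 Mtool [ 0.036 -0.166 -0.086]
shift [-0.018 -0.024 -0.009] turn [ 0.001  0.    -0.01 ] rows>= 0.0
```

View pics/scene6.png

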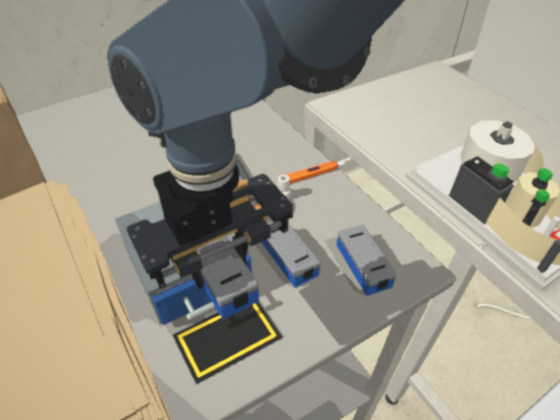

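View pics/top6.png

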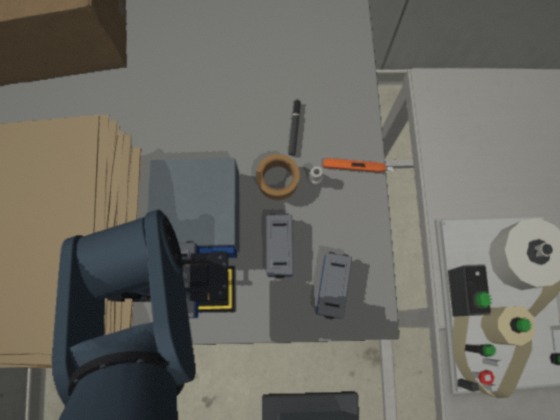

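Scene view shows case R held with its front end at about (230,290), apparently level. M (366,258) and L (290,252) lie flat, and the drawer is shut. I'll overlay the predicted corners to check tilt and centring.

```bash
python3 - <<'E'
from h import *
im=cv2.imread("pics/scene6.png")
b=0.2506-.0805
x0,x1,y0,y1=.507-.065,.507+.065,.267-.028,.267+.028
im=cv2.resize(im,None,fx=4,fy=4,interpolation=cv2.INTER_CUBIC)
for z in(b,b+.045):
    for x in(x0,x1):
        for y in(y0,y1):
            u=proj("scene",(x,y,z))*4+1.5
            cv2.circle(im,(int(u[0]),int(u[1])),5,(0,0,255) if z>b else (0,255,0),1)
cv2.imwrite("pics/ov.png",im[880:1400,560:1240])
E
```

```text
(no output)
```

View pics/ov.png

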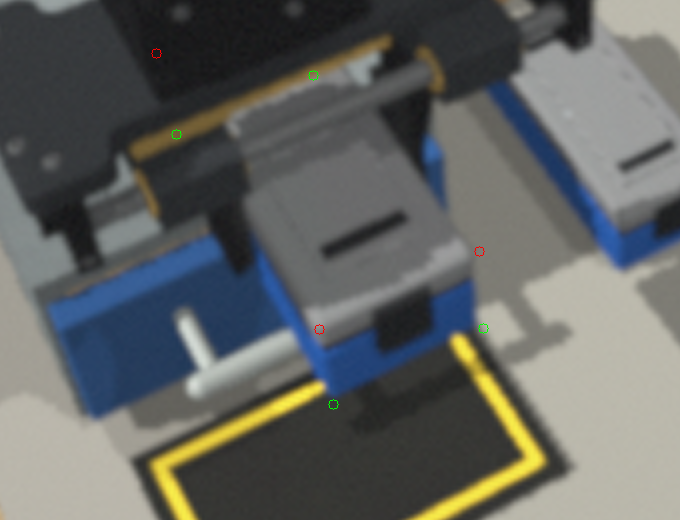

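The long lid edge runs parallel to its predicted line, so the case is level to within about 2°. The case sits about 4 mm too far toward +x. I'll trim that and hold.

```bash
python3 -m pendant '[{"fingers":40,"x":-0.04,"y":-0.02,"z":0,"wx":0,"wy":0,"wz":0},{"fingers":40,"x":-0.08,"y":-0.02,"z":0,"wx":0,"wy":0,"wz":0},{"fingers":40,"x":-0.08,"y":-0.02,"z":0,"wx":0,"wy":0,"wz":0},{"fingers":40,"x":-0.08,"y":-0.02,"z":0,"wx":0,"wy":0,"wz":0},{"fingers":40,"x":-0.08,"y":-0.02,"z":0,"wx":0,"wy":0,"wz":0},{"fingers":40,"x":-0.08,"y":-0.02,"z":0,"wx":0,"wy":0,"wz":0}]'; python3 - <<'E'
from h import *
from workcell import env
st(); print(np.abs(status.sense()["dq"]).max())
print(env.finish_job())
E
```

```text
clock: 21.7
position: [0.5026, 0.2687, 0.2505]
orientation: [1.0, -0.0, 0.0, -0.0]
wrist_force: [-0.3, -0.6, -4.7]
width: 0.0556
t 21.7 p [0.5026 0.2687 0.2505] psi -0.02 tilt 0.0 F [-0.27 -0.59 -4.67] M [0.056 0.191 0.043] w 0.0556 Mtool [ 0.055 -0.191 -0.043]
0.002367110626127792
the job is handed in; nothing more can be done
None
```

I handed the job in at 21.7 s: the drawer is home, and the rattling case is held level and still over the middle of the mat.

- **Drawer:** I pushed it by its handle until it stopped moving and the force rose to about 14 N. The pictures then showed the front flush with the unit and the mat clear.
- **Finding the case:** I tipped two cases 22° each way.
  - The case nearest the robot showed almost no change in wrist moment (+0.005 to −0.034 N m). I put it back flat where it was.
  - The case at the robot's right swung from +0.14 to −0.16 N m, so that one holds the ball.
  - I did not lift or tip the case beside the drawer unit, because the answer was already clear.
- **Last checks:**
  - The gripper was at (0.503, 0.269), with the mat centre measured at (0.506, 0.268). Tool tilt was 0.0° and joint speeds were about zero.
  - The case's underside should be about 17 cm up.
  - The other two cases lay flat and clear of the mat, and the tape, cutter and nozzle showed no movement in the pictures.
- **What disagreed:** The overlay showed the case about 4 mm off along its length, which I trimmed, but I took no picture afterwards. From that overlay I could judge the case level only to about 2°. The wrist moment while holding (0.17 to 0.23 N m) was somewhat above the stated 0.13 N m. The readings were noisy, and the small off-centre grip may add to it.

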